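# Pin the tilting scrap bin home with its linch pin

## Robot

A 6-joint arm with a two-finger parallel gripper is mounted at the origin on the work surface. World frame = base frame: x ahead of the robot, y to its left, z up, the work surface at z = 0. Lengths are in m, angles in rad, forces in N, time in s.
With the tool pointing down it reaches from about 0.35 to 0.975 m from the base axis. Payload 17.4 kg.
Tool frame: the origin (TCP) lies midway between the tips of the shut fingers; the grasp point (between the pads) lies 19 mm behind it; z points along the fingers, y is the direction in which the jaws open and shut (so a half turn about z gives the same grasp; the last joint's range is limited). The gripper opens to 85 mm and grips with 20 to 120 N. Pads are 22 mm wide; open, the fingers measure 114 mm over their backs; the gripper's body (76 mm by 85 mm) begins 54 mm behind the grasp point. The pads swing forward as they close: fully open they stand 13 mm farther back than shut.
Start: joints at [1.094, 0.116, 1.442, -0, 1.584, -0.038], TCP at [0.287, 0.611, 0.231] pointing down, gripper open.
Joint ranges: [-2.83, 2.83], [-0.83, 2.19], [0.07, 2.5], [-1.14, 4.28], [0.01, 3], [-2.97, 2.97]. Speed limits (rad/s): [1.89, 1.89, 2.22, 3.14, 3.14, 3.14].

## Interface

Orientations are given as [roll, pitch, yaw] about the fixed x, y, z axes, in that order (R = Rz(yaw) Ry(pitch) Rx(roll)).
In Python, from bench import robot, capture, camera_params, close_job gives the robot as it stands.
- The arm moves only by the tool send_rows, never from a script. Its argument "commands" is a list of rows, each a list of 5 numbers: the opening, from -1 (shut) to 1 (fully open), then the shift along the tool's x, y, z in m, then the turn about the tool's z in rad. In form: [[gripper, tx, ty, tz, spin], ...]. A call has 1 to 10 rows; each row is the pose to reach, as a shift and turn from the pose commanded when the call began, along the tool's axes at that moment; what a row does not reach only later rows make up. A row lasts 1/8 s, in which the tool goes at most 62.5 mm and 10.7 degrees, less where a joint would pass 70% of its speed; a pose out of reach is approached as far as the arm can. A call with a gripper value outside its range is refused whole. The fingers move at their own pace and stop on an object; "newtons" is the grip in N (left out, the last holds). Time passes only in rows, so rows that repeat a pose let the fingers close. It gives the time, the measured TCP pose, the force and the opening at its end, in the units of the state.
- robot.get_obs(): the state, without advancing time (a new reading comes with each control period).
- capture(name): name is "scene" or "top"; returns the picture (420x560x3 uint8, blue, green, red); there is no depth.
- camera_params(name): a dict with "fovy" (degrees; the focal length in pixels is half the picture's height over the tangent of half this angle, whatever the lens; pixels are square), "cx", "cy" (the principal point, pixels), "pose" (4x4, takes a point from camera to world coordinates). Camera axes: x right, y up, looking along -z (the intrinsics and any distortion apply to the point x, -y, -z); pixel columns grow to the right and rows downward; lengths in m; the calibration is good to about 2 mm. A picture is of the moment at which its call begins. camera_params takes no time and is no camera call.
- close_job(): hands the job in, once; it reports no verdict.
The state is a dict: "time_s": time; "joint_positions": joint angles; "qd": joint speeds; "joint_efforts": joint torques, N m; "tcp_pos": TCP position; "tool_rot": TCP orientation; "force": force on the tool from outside, world axes, zero at the start; "torque": the same for the moment, N m; "opening": finger opening in m.
Only numpy, scipy, OpenCV 4.12 (cv2) and the standard library are available. Lean on these libraries where they do the work, as an engineer would, in place of code of your own. Each camera call takes 0.05 s, during which the arm holds its last target.

## Task

The scrap bin at the end of the grommet bench has been left tipped out: swing it fully home so that its tongue stands between the two cheeks of the bracket. Then push the linch pin right through cheeks and tongue, from whichever side is free, until its head is up against the bracket, and flip its sprung ring over so that it closes round the end of the pin. Leave everything else on the bench where it is, and let go of it all.

Things in the scene. Friction and masses are not known exactly. Their poses are not given: they have to be found in the camera images.
- clevis_hole (a point): Middle of the cross hole of the steel clevis bracket by the bench's far edge, 70 mm above the bench, 35 mm inside the edge. Two upright cheeks, each 30 mm wide (x) and 5 mm thick (y), 20 mm over their outer faces, tops 85 mm above the bench, 10 mm slot between, open to +x. Hole 13.5 mm in diameter, along this frame's y (its x points away from the robot, z up). The pin may enter from either side.
- bin (a joint): Tilt of the sheet steel scrap bin, 300 mm wide (y), hung below the bench's far edge: 0 = fully home, on its stop; up to 0.30 rad = tipped out, away from the robot. Its hinge line runs along y, 135 mm beyond point clevis_hole and 350 mm below it. It is stiff and stays where it is left; 3 to 4 N at the rim moves it.
- bin_tongue (a point): Middle of the hole (14.5 mm) in the bin's upright steel tongue, 26 mm wide (x) and 6 mm thick (y), on a low arm from the middle of the bin's back wall; it moves with the bin. With the bin home it stands in the bracket's slot, its hole in line with that of the cheeks. (The bracket's foot plate is 56 x 70 mm, 6 mm thick.)
- bin_rim (a point): Middle of the rolled top edge of the bin's back wall (nearest the robot): a round steel bead 12 mm thick, 300 mm long in y, on a 3 mm wall. The tongue's arm, 6 mm wide, leaves the wall at this middle; elsewhere the edge can be pinched, or hooked from inside the bin (open for 170 mm beyond it). Home, it is 36 mm above the bench and 20 mm beyond the bench's edge.
- pin_head (a point): Linch pin, plain steel, 74 mm long: middle of its head, on the pin's axis, where to grip it. x points to the tip, y across, z up as it lies (on its head, axis 10 mm above the bench, ring up). The head, 20 mm wide and 20 mm tall, runs from 24 mm behind this point to 14 mm in front; then a round shank 12 mm thick, 36 mm long, its last 6 mm tapered to 6 mm. The flats are clear of the ring for 27 mm.
- pin_mid (a point): Point of the linch pin's shank, on its axis 24 mm in front of point pin_head (same axes), that is at point clevis_hole when the pin is fully home, its head's front face up against the outer face of a cheek.
- pin_tip (a point): The tapered end of the linch pin, on its axis 50 mm in front of point pin_head; same axes. With the pin fully home it stands 16 mm out of the far cheek.
- ring (a joint): Turn of the linch pin's sprung ring, hinged across the head 16 mm behind point pin_head (axis along the pin's y): 0 = open, leaning up and back from the head; 0.61 rad = square up from the pin; 2.18 = closed, flat round the pin, its far side just past the tip. An over-centre spring holds it open or shut: once turned past about 1.1 it snaps shut. About 1 N at its far side turns it.
- ring_far (a point): Middle of the far side of the linch pin's ring, in the wire's centre, 71 mm from the ring's hinge. The ring is round, 79 mm across, of 6 mm steel. x points away from the hinge, y along the hinge.
- pick_block_top (a point): Tall pick block, fixed on the bench about 135 mm to one side of the bracket (either side), in the way there: wood, 60 x 56 mm and 60 mm high, with wood-handled picks standing in it up to 150 mm above the bench. This point is at its middle, at that height. A bystander.
- tin_tray: Low open aluminium tray of grommets, 70 x 85 mm, 18 mm high, fixed on the bench on the other side of the bracket; low enough to work above. Origin under its middle. A bystander.
- awl: Hardened starting awl, 157 mm long, lying flat: dark wood handle, up to 26 mm thick, towards -x, steel point towards +x. Origin under its middle. A bystander.
- grommet_strip: New grey plastic grommet strip, a shallow arc 165 mm long along x, 10 mm wide, 13 mm high over its barrels. Origin under its middle. A bystander.
- bumper_guard: Cracked black plastic bumper guard, a shallow arc 150 mm long along x, 20 mm wide, 12 mm high. Origin under its middle. A bystander.
- mallet: Mallet, about 205 mm long: black rubber head at +x (75 mm long in y, 52 mm thick), walnut handle towards -x. Origin under its middle. A bystander.
- plain_pin: Plain steel headed pin without a ring, 96 mm long, 12 mm thick, head 20 mm square at -x, lying on the bench. Not the one wanted; a bystander. Origin under its middle.
Not all that is in view belongs to the job. What is shaped like the part that bears pin_head but orange is not meant.

How it is judged:
On the way, in this order (a step that is already met when the one before it is completed fails the run):
1. the bin is swung home (value of joint bin below 0.02 rad), for 0.2 s.
2. the linch pin is right through cheeks and tongue (distance between pin_mid and clevis_hole below 0.006 m and angle between the x axis of pin_mid and the y axis of clevis_hole, either way round below 0.15 rad and value of joint bin below 0.02 rad), for 0.2 s.
3. the ring is flipped over the pin end (value of joint ring above 2.06 rad), for 0.2 s.
At the end, for the whole second after the job is handed in: The bin is home (tilt under 0.02 rad), the linch pin is through cheeks and tongue with its home point within 6 mm of the middle of the hole and its axis within 0.15 rad of the hole's, the ring is closed round the pin's end (angle over 2.06 of 2.18 rad), and the pin is at rest (all of step 2 and value of joint ring above 2.06 rad and linear speed of linch_pin below 0.02 m/s); the robot touches nothing.
It fails at once if a bystander on the bench is pushed more than 25 mm from its place (distance of any of awl, grommet_strip, bumper_guard, mallet, plain_pin from where it was at the start of the episode above 0.025 m).
It also fails if it takes over 67 s, if anything falls off the work surface, if the arm or the gripper's body presses on something with over 40 N, if the wrist force passes 120 N, or if a joint passes its speed limit or range.

## Working session

There is one attempt and no reset: what is moved stays moved. The work goes in short steps, Python scripts to look and compute and a tool call to move; the robot and the scene stay as the last step left them, time stands still between calls to the robot, and variables do not carry over. Pictures are saved under pics/ and viewed, and the job is handed in when it is done.

Besides the shell and the picture viewer there is one more tool, called after "Request:" as a command line: name --pt "numbers of a row" for each row, then --argument value for the rest. send_rows: Moves the arm, as the interface text tells. Its arguments: {"type":"object","properties":{"commands":{"type":"array"},"newtons":{"type":"number"}},"required":["commands"]}

```bash
ls; mkdir -p pics
python3 - <<'E'
from bench import robot,capture,camera_params
import cv2,numpy as np
np.set_printoptions(precision=4,suppress=True)
for n in("scene","top"):
    im=capture(n);cv2.imwrite(f"pics/{n}0.png",im);p=camera_params(n);print(n,p)
print(robot.get_obs())
E
```

```text
pics
scene {'fovy': 53.01470055821095, 'cx': 281.022787231578, 'cy': 211.02732267189583, 'pose': array([[-0.8465, -0.379 ,  0.3739,  0.9461],
       [ 0.5324, -0.5959,  0.6012,  0.7062],
       [-0.0051,  0.708 ,  0.7062,  0.7929],
       [ 0.    ,  0.    ,  0.    ,  1.    ]])}
top {'fovy': 55.52037821986, 'cx': 281.2797236182299, 'cy': 205.77590496025402, 'pose': array([[ 0.0168,  0.9873, -0.158 ,  0.3492],
       [-0.9999,  0.0172,  0.0008, -0.0192],
       [ 0.0035,  0.158 ,  0.9874,  0.866 ],
       [ 0.    ,  0.    ,  0.    ,  1.    ]])}
{'time_s': 0.1, 'joint_positions': array([ 1.0942,  0.1165,  1.4422,  0.    ,  1.584 , -0.0378]), 'qd': array([-0.0005, -0.0018, -0.0024, -0.0002,  0.0014,  0.    ]), 'joint_efforts': array([  0.0023, -73.3674, -63.379 ,   0.0001,   0.0052,  -0.    ]), 'tcp_pos': array([0.2867, 0.6109, 0.2306]), 'tool_rot': array([-3.1405, -0.    ,  2.7027]), 'force': array([ 0.6203,  0.0623, -0.3043]), 'torque': array([0.0423, 0.0031, 0.0382]), 'opening': 0.0851870523453644}
```

View pics/scene0.png

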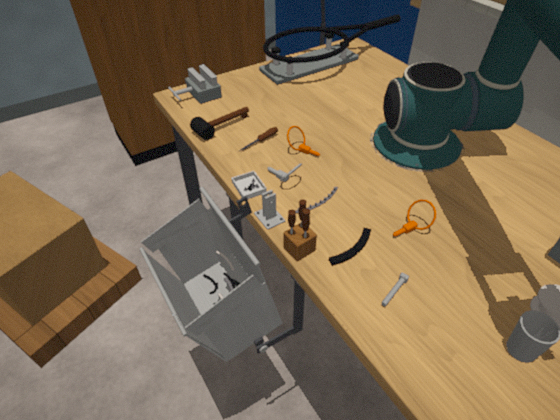

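View pics/top0.png

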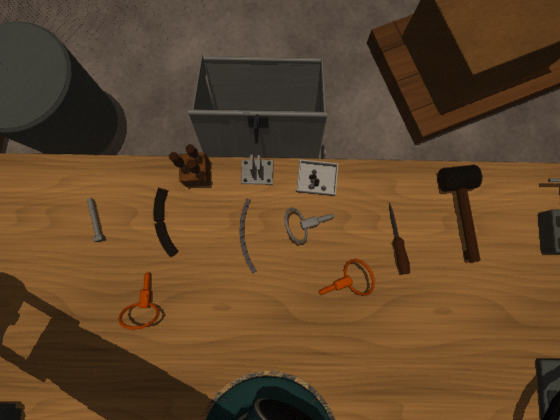

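The wanted linch pin could be confused with these, in top-view pixels: the grey ringed pin at (312,222), an orange ringed pin at (345,282), an orange ringed pin at (146,295) and the plain headed pin at (96,220). The description calls for plain steel with a ring, so I choose (312,222). Next I'll check it close up.

```bash
cat > h.py <<'E'
import numpy as np,cv2
from bench import robot,capture,camera_params
np.set_printoptions(precision=4,suppress=True)
def f(p): return 210/np.tan(np.radians(p['fovy'])/2)
def ray(n,u,v):
    p=camera_params(n);F=f(p);d=np.array([(u-p['cx'])/F,-(v-p['cy'])/F,-1]);T=p['pose'];return T[:3,3],T[:3,:3]@d
def onz(n,u,v,z):
    o,d=ray(n,u,v);return o+d*(z-o[2])/d[2]
def proj(n,P):
    p=camera_params(n);T=p['pose'];c=T[:3,:3].T@(np.asarray(P)-T[:3,3]);F=f(p);return np.array([p['cx']-F*c[0]/c[2],p['cy']+F*c[1]/c[2]])
def tri(uv_s,uv_t):
    A=[];b=[]
    os,ds=ray('scene',*uv_s);ot,dt=ray('top',*uv_t)
    M=np.stack([ds,-dt],1);s=np.linalg.lstsq(M,ot-os,rcond=None)[0]
    a=os+ds*s[0];c=ot+dt*s[1];return (a+c)/2,np.linalg.norm(a-c)
def crop(im,name,x0,y0,x1,y1,k):
    cv2.imwrite(name,cv2.resize(im[y0:y1,x0:x1],None,fx=k,fy=k,interpolation=cv2.INTER_CUBIC))
E
python3 - <<'E'
from h import *
t=cv2.imread('pics/top0.png');s=cv2.imread('pics/scene0.png')
crop(t,'pics/t_pin.png',270,190,350,250,10)
crop(t,'pics/t_br.png',180,50,340,195,5)
crop(s,'pics/s_pin.png',225,150,325,225,8)
crop(s,'pics/s_br.png',130,160,330,310,4)
E
```

```text
(no output)
```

View pics/t_pin.png

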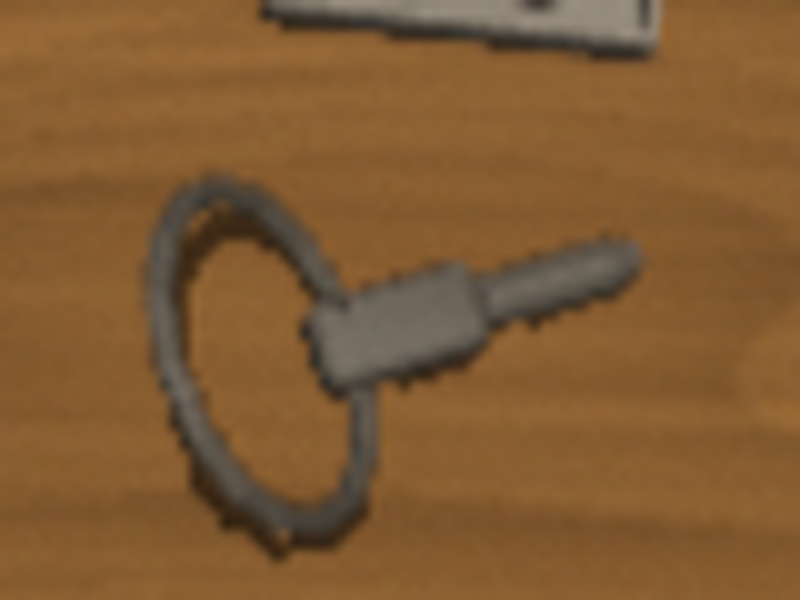

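View pics/t_br.png

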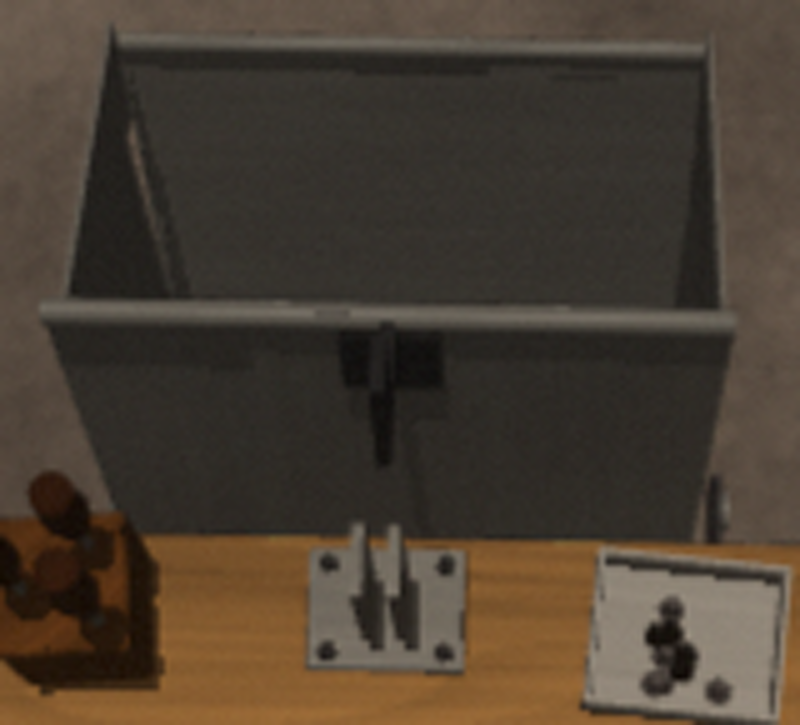

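View pics/s_pin.png

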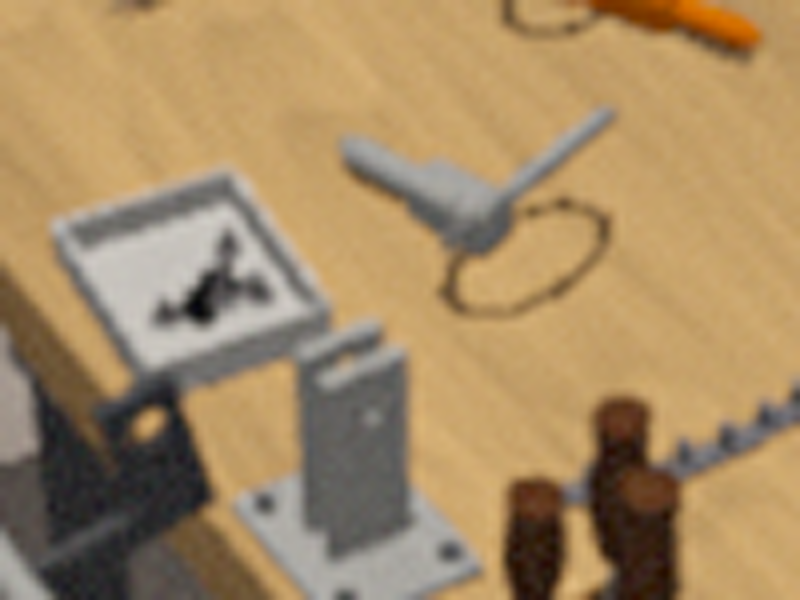

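View pics/s_br.png

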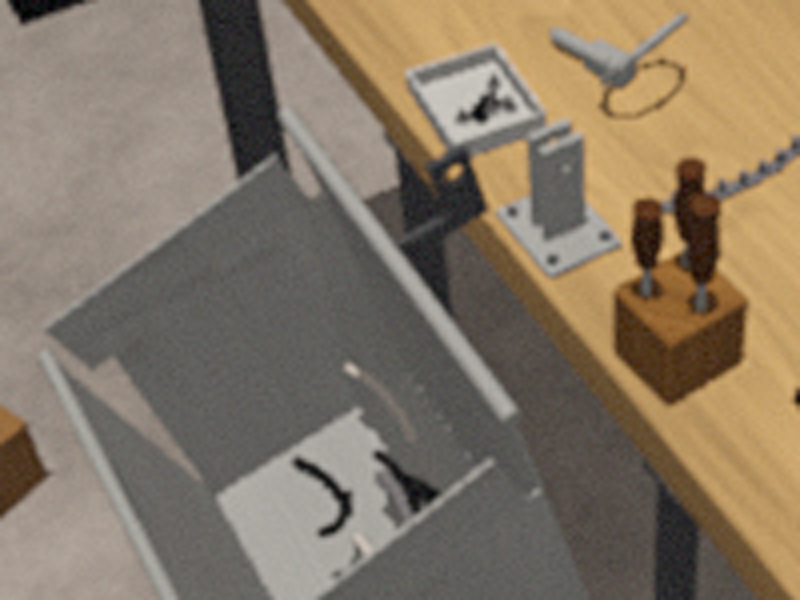

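The close crops confirm the grey ringed pin at top (312,222). Its tip points right (-y) and its ring leans left. The pick block is at the bracket's left (+y) and the tray at its right, so -y is the free side. Now I'll measure.

Run:
```python
from h import *
T=lambda x,y:(180+x/5-.4,50+y/5-.4)
print('plate corners');P=[onz('top',*T(*c),.006) for c in[(308,550),(467,548),(466,672),(306,668)]]
for p in P:print(p)
print(np.mean(P,0), np.linalg.norm(P[0]-P[1]),np.linalg.norm(P[1]-P[2]))
print('cheek far ends top', onz('top',*T(358,523),.085),onz('top',*T(394,523),.085))
S=lambda x,y:(225+x/8-.4,150+y/8-.4)
print('hole +y face z=.07',onz('scene',*S(372,417),.07))
print('cheek tops scene corners z=.085',[onz('scene',*S(*c),.085) for c in[(408,348),(320,385),(300,358),(375,322)]])
t=lambda x,y:(270+x/10-.45,190+y/10-.45)
s=S
print('pin tip',onz('top',*t(635,256),.010), onz('scene',*s(350,150),.01))
print('head corners z=.02')
H=[onz('top',*t(*c),.02) for c in[(310,318),(460,262),(490,320),(335,390)]]
for h in H:print(h)
print('shank base',onz('top',*t(485,302),.01))
print('ringtop',tri(s(605,115),t(165,310)))
print('rim ends', [onz('top',*T(*c),.045) for c in[(45,313),(735,323),(388,320)]])
print('tongue? edge',onz('top',*T(230,538),0),onz('top',*T(560,541),0))
print('scene edge',onz('scene',330-.4+0,305,0))
print('tray',[onz('top',*T(*c),.018) for c in[(600,548),(790,568),(785,715),(585,705)]])
print('block',[onz('top',*T(*c),.06) for c in[(0,518),(130,515),(130,655)]])
```

```text
plate corners
[0.5892 0.0709 0.006 ]
[0.5914 0.0002 0.006 ]
[ 0.535  -0.0004  0.006 ]
[0.5356 0.07   0.006 ]
[0.5628 0.0352 0.006 ] 0.07070084116481039 0.056357567141389335
cheek far ends top [0.5788 0.0428 0.085 ] [0.579  0.0282 0.085 ]
hole +y face z=.07 [0.5668 0.0497 0.07  ]
cheek tops scene corners z=.085 [array([0.5491, 0.0427, 0.085 ]), array([0.5808, 0.0425, 0.085 ]), array([0.5798, 0.0287, 0.085 ]), array([0.5515, 0.0269, 0.085 ])]
pin tip [ 0.4675 -0.1324  0.01  ] [ 0.4687 -0.1303  0.01  ]
head corners z=.02
[ 0.4516 -0.0616  0.02  ]
[ 0.4642 -0.0936  0.02  ]
[ 0.4518 -0.1     0.02  ]
[ 0.4363 -0.0671  0.02  ]
shank base [ 0.4569 -0.0999  0.01  ]
ringtop (array([ 0.4388, -0.0249,  0.0859]), np.float64(0.015290319426147742))
rim ends [array([0.682, 0.184, 0.045]), array([ 0.6829, -0.1146,  0.045 ]), array([0.6816, 0.0356, 0.045 ])]
tongue? edge [0.5958 0.1067 0.    ] [ 0.597  -0.0412  0.    ]
scene edge [0.5914 0.3331 0.    ]
tray [array([ 0.589 , -0.0584,  0.018 ]), array([ 0.5815, -0.1417,  0.018 ]), array([ 0.5158, -0.1392,  0.018 ]), array([ 0.5187, -0.0525,  0.018 ])]
block [array([0.5856, 0.1943, 0.06  ]), array([0.5879, 0.1401, 0.06  ]), array([0.5281, 0.1373, 0.06  ])]
```

```bash
cat >> h.py <<'E'
from scipy.spatial.transform import Rotation as Ro
def go(x,y,z,yaw=None):
    o=robot.get_obs();R=Ro.from_euler('xyz',o['tool_rot']).as_matrix()
    d=R.T@(np.array([x,y,z])-o['tcp_pos']);sp=0 if yaw is None else o['tool_rot'][2]-yaw
    sp=0 if yaw is None else sp
    print('t',round(o['time_s'],2),'d',d,'spin',round(sp,3))
E
python3 -c "
from h import *
go(.735,-.0,.2,0)"
```

```text
t 0.1 d [-0.6654 -0.3625  0.031 ] spin 2.703
```

Request:
send_rows --pt "-1 -0.665 -0.362 0.03 2.7" --pt "-1 -0.665 -0.362 0.03 2.7" --pt "-1 -0.665 -0.362 0.03 2.7" --pt "-1 -0.665 -0.362 0.03 2.7" --pt "-1 -0.665 -0.362 0.03 2.7" --pt "-1 -0.665 -0.362 0.03 2.7" --pt "-1 -0.665 -0.362 0.03 2.7" --pt "-1 -0.665 -0.362 0.03 2.7" --pt "-1 -0.665 -0.362 0.03 2.7" --pt "-1 -0.665 -0.362 0.03 2.7"

```text
time_s: 1.35
tcp_pos: [0.6573, 0.1058, 0.2062]
tool_rot: [-3.141, 0.0, 0.821]
force: [1.2, 1.0, 1.0]
opening: -0.0003
```

```bash
python3 -c "
from h import *
go(.735,-.0,.2,0)"
```

```text
t 1.35 d [-0.0246  0.129   0.0062] spin 0.821
```

Request:
send_rows --pt "-1 -0.025 0.129 0.006 0.82" --pt "-1 -0.025 0.129 0.006 0.82" --pt "-1 -0.025 0.129 0.006 0.82" --pt "-1 -0.025 0.129 0.006 0.82" --pt "-1 -0.025 0.129 0.006 0.82" --pt "-1 -0.025 0.129 0.006 0.82"

```text
time_s: 2.1
tcp_pos: [0.7345, 0.002, 0.2001]
tool_rot: [3.142, 0.001, 0.008]
force: [-0.2, -0.3, -0.2]
opening: 0.0001
```

```bash
python3 -c "
from h import *
go(.735,-.0,.02,0)
im=capture('top');crop(im,'pics/t1.png',180,40,350,190,4);crop(capture('scene'),'pics/s1.png',130,130,330,280,4)"
```

```text
t 2.1 d [0.0006 0.002  0.1801] spin 0.008
```

View pics/s1.png

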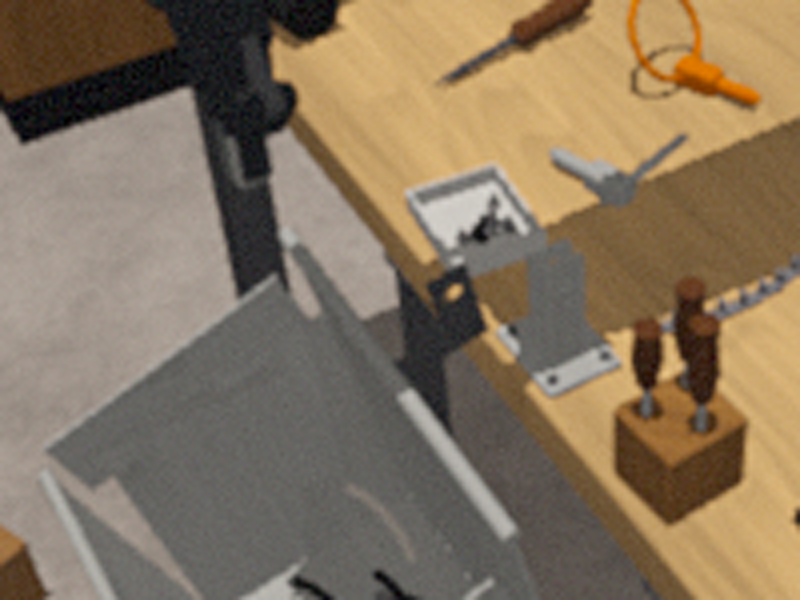

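The gripper (around (220,60) in the crop) is above the bin, clear of the rim. Next: descend and pull.

Request:
send_rows --pt "-1 0 0 0.06 0" --pt "-1 0 0 0.12 0" --pt "-1 0 0 0.18 0" --pt "-1 0 0 0.18 0" --pt "-1 -0.015 0 0.18 0" --pt "-1 -0.03 0 0.18 0" --pt "-1 -0.04 0 0.18 0" --pt "-1 -0.05 0 0.18 0" --pt "-1 -0.06 0 0.18 0" --pt "-1 -0.07 0 0.18 0"

```text
time_s: 3.45
tcp_pos: [0.6638, 0.0016, 0.0203]
tool_rot: [-3.142, 0.0, 0.008]
force: [3.9, -0.1, -2.8]
opening: -0.0001
```

Request:
send_rows --pt "-1 -0.007 0 0 0" --pt "-1 -0.014 0 0 0" --pt "-1 -0.021 0 0 0" --pt "-1 -0.026 0 0 0"

```text
time_s: 3.95
tcp_pos: [0.6381, 0.0012, 0.0205]
tool_rot: [3.142, 0.0, 0.008]
force: [3.7, 0.1, -2.3]
opening: 0.0001
```

```bash
python3 -c "
from h import *
im=capture('top');crop(im,'pics/t2.png',180,40,350,190,4);crop(capture('scene'),'pics/s2.png',130,130,330,280,4)"
```

```text
(no output)
```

View pics/s2.png

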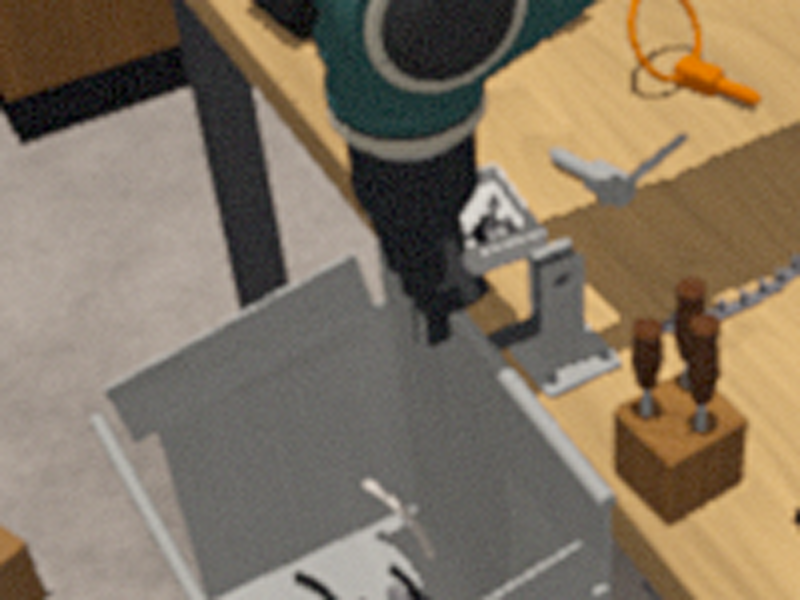

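View pics/t2.png

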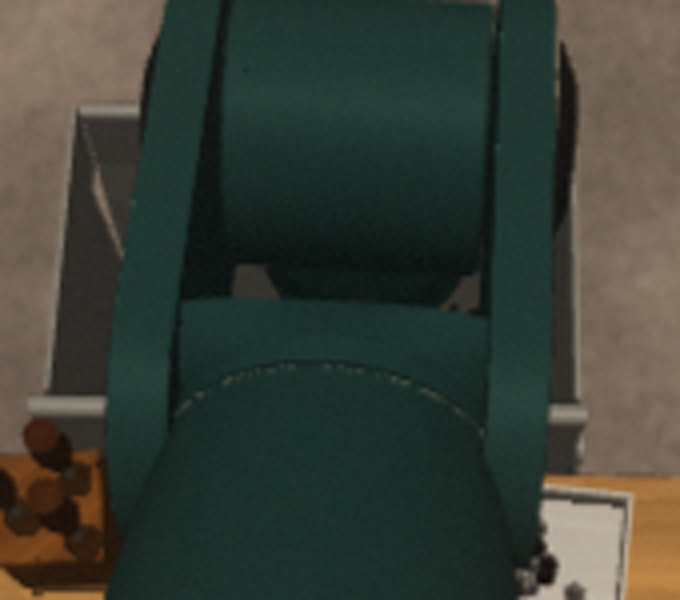

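The tongue is entering the slot and the force is still only sliding friction. Continue to the stop.

Request:
send_rows --pt "-1 -0.003 0 0 0" --pt "-1 -0.006 0 0 0"

```text
time_s: 4.3
tcp_pos: [0.6362, 0.0012, 0.0212]
tool_rot: [3.141, -0.01, 0.008]
force: [53.8, 0.6, -27.8]
opening: 0.0004
```

Request:
send_rows --pt "-1 0.01 0 0 0" --pt "-1 0.025 0 0 0" --pt "-1 0.025 0 -0.06 0" --pt "-1 0.025 0 -0.12 0" --pt "-1 0.025 0 -0.15 0"

```text
time_s: 4.92
tcp_pos: [0.6587, 0.0015, 0.1745]
tool_rot: [3.141, -0.003, 0.008]
force: [0.4, -0.8, -0.0]
opening: -0.0002
```

```bash
python3 -c "
from h import *
crop(capture('scene'),'pics/s3.png',190,150,310,240,6)
o=robot.get_obs();print(o['joint_positions'],o['force']);go(.4515,-.0855,.17,-1.227)"
```

```text
[-0.0365  0.0973  1.5487 -0.      1.4892  1.5265] [ 0.2192 -0.063   4.0887]
t 4.97 d [-0.2087  0.0853  0.0064] spin 1.235
```

View pics/s3.png

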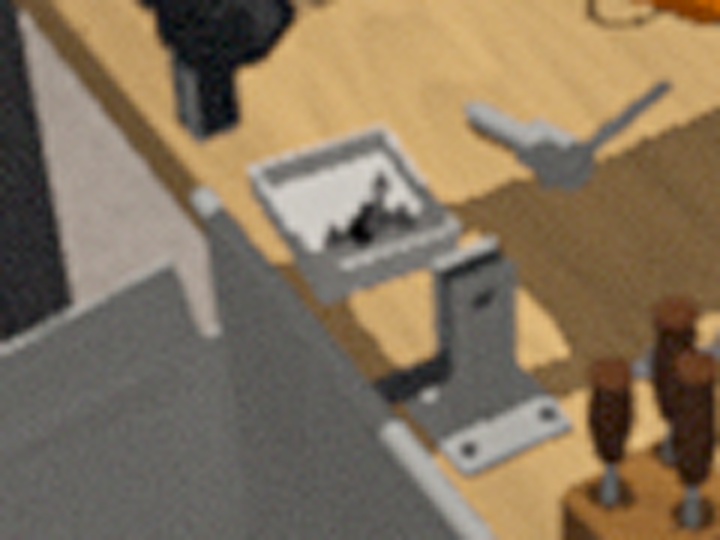

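Request:
send_rows --pt "0.1 -0.209 0.085 0.006 1.235" --pt "0.1 -0.209 0.085 0.006 1.235" --pt "0.1 -0.209 0.085 0.006 1.235" --pt "0.1 -0.209 0.085 0.006 1.235" --pt "0.1 -0.209 0.085 0.006 1.235" --pt "0.1 -0.209 0.085 0.006 1.235" --pt "0.1 -0.209 0.085 0.006 1.235" --pt "0.1 -0.209 0.085 0.006 1.235" --pt "0.1 -0.209 0.085 0.006 1.235"

```text
time_s: 6.1
tcp_pos: [0.4494, -0.0852, 0.1645]
tool_rot: [3.141, 0.0, -1.225]
force: [-0.0, 0.1, -0.6]
opening: 0.047
```

```bash
python3 -c "
from h import *
s=capture('scene');crop(s,'pics/s4.png',200,120,320,210,6)
t=capture('top');crop(t,'pics/t4.png',180,90,340,200,5)
go(.4515,-.0855,.004,-1.227);o=robot.get_obs();print(o['joint_positions'],o['opening'])"
```

```text
t 6.2 d [ 0.0011 -0.002   0.1605] spin 0.002
[-0.2431 -0.3515  1.9767 -0.      1.5167  2.5531] 0.04686881581447939
```

View pics/s4.png

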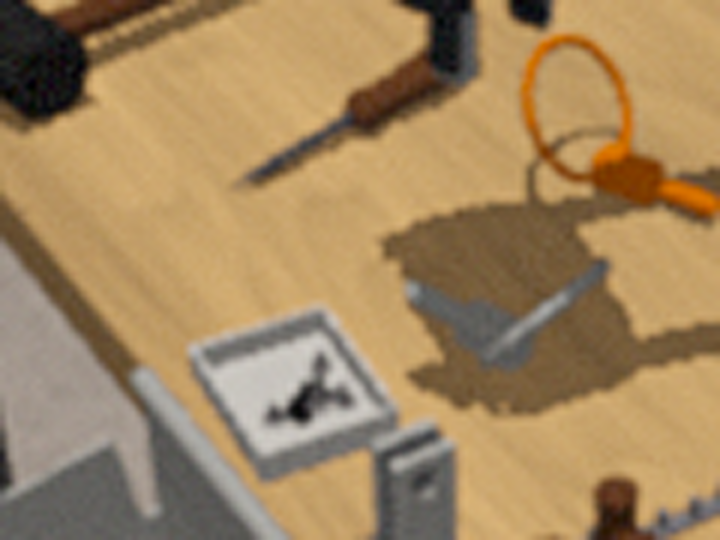

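View pics/t4.png

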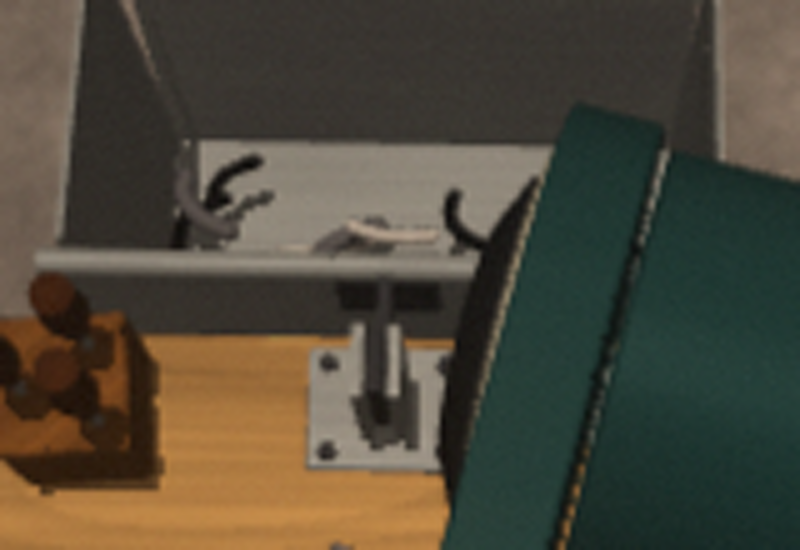

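Top crop: the tongue is in the slot at (382,380) and the rim is at row 260, close to the bracket. Descend on the pin.

Request:
send_rows --pt "0.1 0.001 -0.002 0.05 0" --pt "0.1 0.001 -0.002 0.1 0" --pt "0.1 0.001 -0.002 0.13 0" --pt "0.1 0.001 -0.002 0.15 0" --pt "0.1 0.001 -0.002 0.158 0" --pt "0.1 0.001 -0.002 0.16 0"

```text
time_s: 6.95
tcp_pos: [0.4516, -0.0855, 0.0047]
tool_rot: [3.142, 0.0, -1.227]
force: [0.5, 0.7, 0.4]
opening: 0.0468
```

```bash
python3 -c "
from h import *
print(onz('top',229.6,101.6+40-.0,.036),robot.get_obs()['force'])
s=capture('scene');crop(s,'pics/s5.png',220,120,320,195,8)
t=capture('top');crop(t,'pics/t5.png',250,170,350,250,8)
"
```

```text
[0.6205 0.0941 0.036 ] [0.4569 0.7067 0.3542]
```

View pics/s5.png

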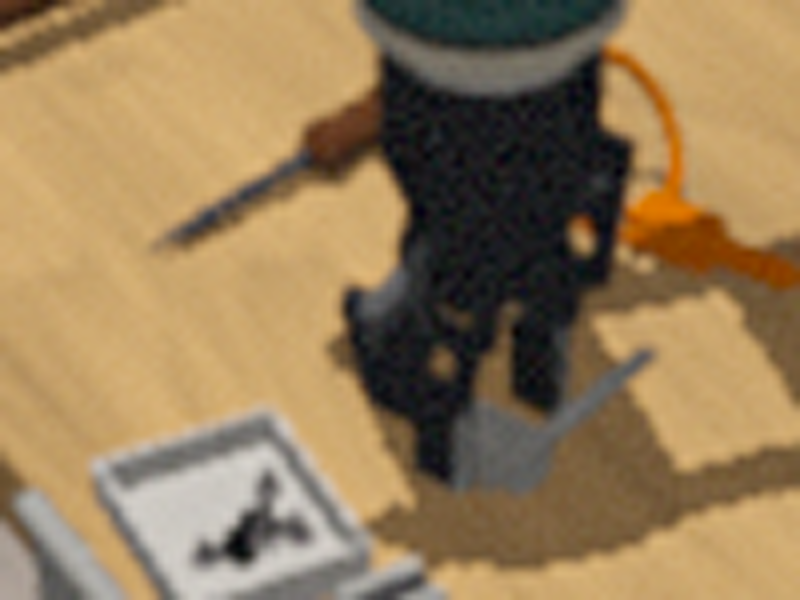

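The jaws straddle the head and the ring is clear behind it. Closing.

Request:
send_rows --pt "-1 0 0 0 0" --pt "-1 0 0 0 0" --pt "-1 0 0 0 0" --pt "-1 0 0 0 0" --pt "-1 0 0 0 0" --newtons 60

```text
time_s: 7.68
tcp_pos: [0.452, -0.0856, 0.0055]
tool_rot: [-3.14, -0.001, -1.227]
force: [-1.3, 0.5, 6.5]
opening: 0.0185
```

Request:
send_rows --pt "-1 0 0 -0.05 0" --pt "-1 0 0 -0.1 0" --pt "-1 0 0 -0.15 0" --pt "-1 0 0 -0.15 0"

```text
time_s: 8.18
tcp_pos: [0.4528, -0.0858, 0.1586]
tool_rot: [-3.136, -0.003, -1.227]
force: [0.3, -0.7, -2.1]
opening: 0.0189
```

```bash
python3 -c "
from h import *
go(.564,-.05,.16,1.571)
o=robot.get_obs();print(o['tcp_pos'],o['opening'])
s=capture('scene');crop(s,'pics/s6.png',220,90,320,165,8)
"
```

```text
t 8.18 d [ 0.0038 -0.1168 -0.0008] spin -2.798
[ 0.4528 -0.0858  0.1586] 0.01893950232572641
```

View pics/s6.png

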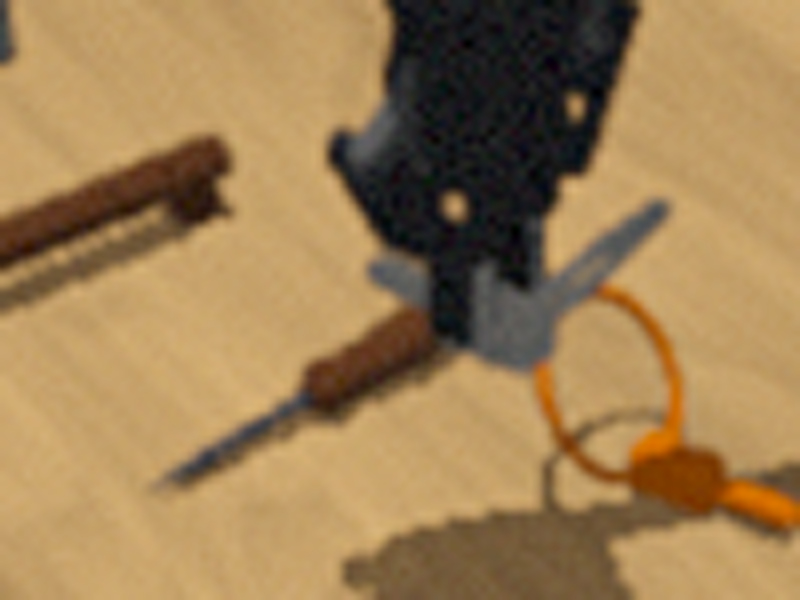

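Request:
send_rows --pt "-1 0.004 -0.117 -0.001 -2.798" --pt "-1 0.004 -0.117 -0.001 -2.798" --pt "-1 0.004 -0.117 -0.001 -2.798" --pt "-1 0.004 -0.117 -0.001 -2.798" --pt "-1 0.004 -0.117 -0.001 -2.798" --pt "-1 0.004 -0.117 -0.001 -2.798" --pt "-1 0.004 -0.117 -0.001 -2.798" --pt "-1 0.004 -0.117 -0.001 -2.798" --pt "-1 0.004 -0.117 -0.001 -2.798" --pt "-1 0.004 -0.117 -0.001 -2.798"

```text
time_s: 9.48
tcp_pos: [0.5622, -0.0497, 0.1534]
tool_rot: [-3.14, 0.002, 0.654]
force: [-0.5, 0.8, -1.7]
opening: 0.0187
```

Request:
send_rows --pt "-1 0 0 0 -0.93" --pt "-1 0 0 0 -0.93" --pt "-1 0 0 0 -0.93" --pt "-1 0 0 0 -0.93" --pt "-1 0 0 0 -0.93" --pt "-1 0 0 0 -0.93"

```text
time_s: 10.22
tcp_pos: [0.5624, -0.0497, 0.1538]
tool_rot: [-3.139, -0.0, 1.577]
force: [-1.2, 0.4, -2.0]
opening: 0.0187
```

```bash
python3 -c "
from h import *
go(.564,-.05,.0655,1.571)
"
```

```text
t 10.22 d [-0.0003  0.0019  0.0883] spin 0.006
```

Request:
send_rows --pt "-1 0 0.002 0.05 0.006" --pt "-1 0 0.002 0.08 0.006" --pt "-1 0 0.002 0.088 0.006" --pt "-1 0 0.002 0.088 0.006"

```text
time_s: 10.72
tcp_pos: [0.5649, -0.0498, 0.0676]
tool_rot: [-3.141, -0.0, 1.57]
force: [-0.3, 0.3, -1.2]
opening: 0.0186
```

```bash
python3 -c "
from h import *
print(robot.get_obs()['tcp_pos'])
s=capture('scene');crop(s,'pics/s7.png',225,140,305,200,10)
t=capture('top');crop(t,'pics/t7.png',220,120,320,195,8)
"
```

```text
[ 0.5649 -0.0498  0.0676]
```

View pics/s7.png

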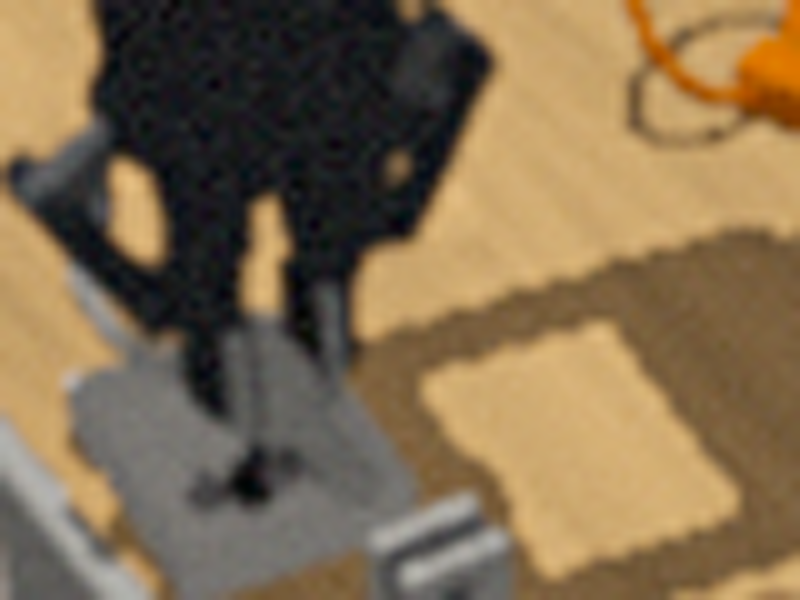

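View pics/t7.png

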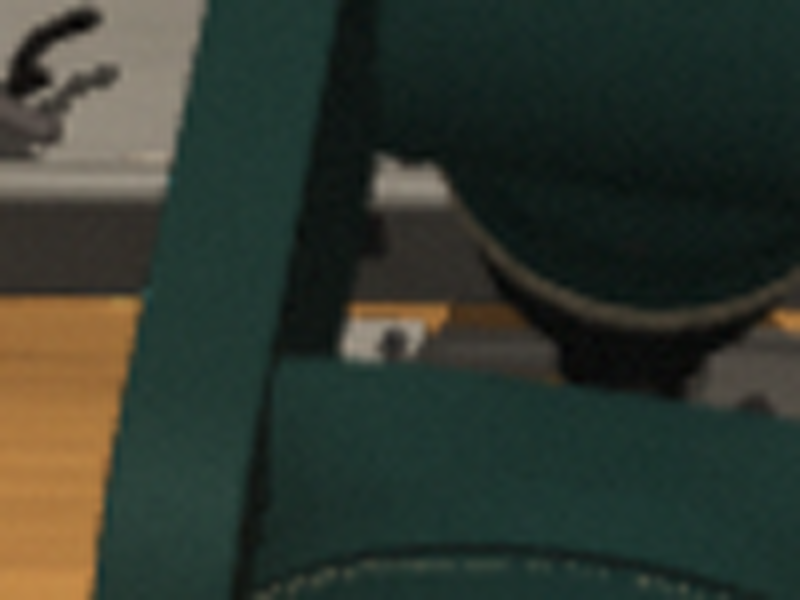

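Request:
send_rows --pt "-1 0 0 0.002 0" --pt "-1 0 0 0.002 0"

```text
time_s: 11.08
tcp_pos: [0.5651, -0.0498, 0.066]
tool_rot: [3.141, 0.0, 1.572]
force: [-0.5, 0.3, -1.8]
opening: 0.0184
```

```bash
python3 -c "
from h import *
o=robot.get_obs();print(o['tcp_pos'],o['tool_rot'])
s=capture('scene')
for n,P in dict(tip=[.565,0,.07],base=[.565,-.036,.07],headtop=[.565,-.036,.08],hole_my=[.564,.0255,.07],hole_py=[.564,.0455,.07]).items(): print(n,(proj('scene',P)-[235,150])*14)
c=s[150:200,235:290];c=cv2.convertScaleAbs(c,alpha=1.6,beta=-60);cv2.imwrite('pics/s8.png',cv2.resize(c,None,fx=14,fy=12 if 0 else 14,interpolation=cv2.INTER_CUBIC)[:600])
"
```

```text
[ 0.5651 -0.0498  0.066 ] [3.1409 0.0001 1.5716]
tip [372.9452 562.1565]
base [275.5155 452.87  ]
headtop [272.8566 412.0613]
hole_my [449.1264 640.2346]
hole_py [506.6312 704.6532]
```

View pics/s8.png

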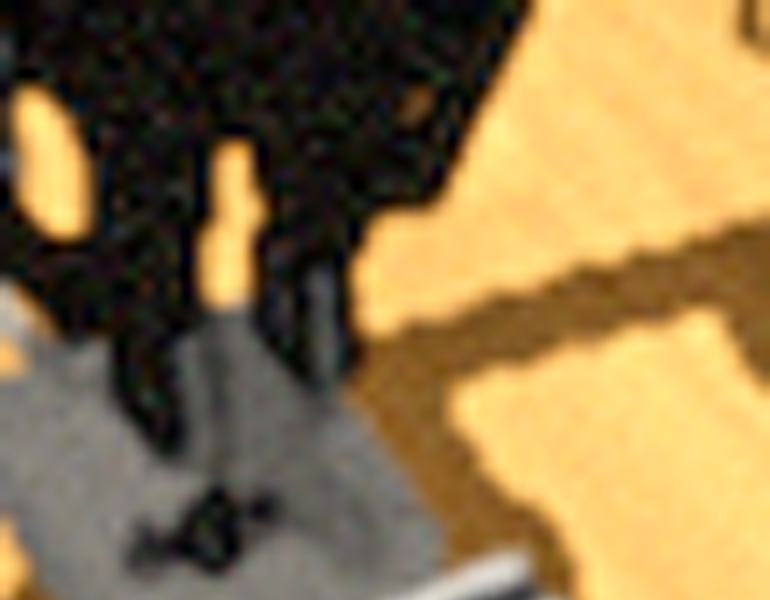

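```bash
python3 -c "
from h import *
s=np.mean([capture('scene').astype(float) for _ in range(4)],0).mean(2)
c=s[170:208,238:288];c=np.clip((c-70)*3.2,0,255).astype(np.uint8);cv2.imwrite('pics/s9.png',cv2.resize(c,None,fx=15,fy=15,interpolation=cv2.INTER_CUBIC))
for P in ([.565,0,.07],[.565,-.036,.07],[.565,-.036,.08],[.564,.0255,.07],[.564,.0455,.07]): print((proj('scene',P)-[238,170]+.5)*15)
"
```

```text
[362.0841 309.8106]
[257.6952 192.7179]
[254.8463 148.9943]
[443.7068 393.4657]
[505.3192 462.4855]
```

View pics/s9.png

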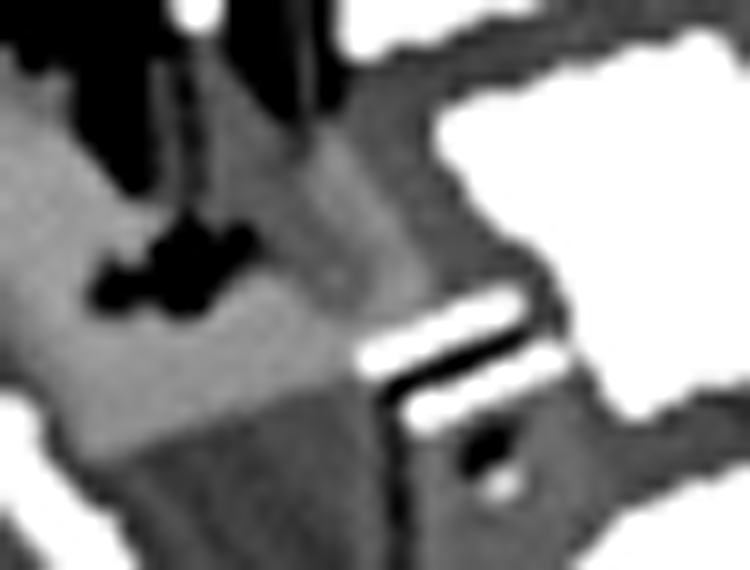

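The pin shank is the darker band running to its tip at crop (355,305), in line with the hole at (492,465). Starting the insertion.

Request:
send_rows --pt "-1 0.012 0 0 0" --pt "-1 0.02 0 0 0" --pt "-1 0.026 0 0 0" --pt "-1 0.031 0 0 0" --pt "-1 0.034 0 0 0"

```text
time_s: 11.95
tcp_pos: [0.5649, -0.0154, 0.0656]
tool_rot: [-3.142, -0.0, 1.572]
force: [0.8, -0.0, -1.3]
opening: 0.0185
```

Request:
send_rows --pt "-1 0.003 0 0 0" --pt "-1 0.006 0 0 0"

```text
time_s: 12.2
tcp_pos: [0.5649, -0.0097, 0.0655]
tool_rot: [-3.142, 0.0, 1.572]
force: [-0.2, 0.2, -1.4]
opening: 0.0183
```

Request:
send_rows --pt "-1 0.003 0 0 0" --pt "-1 0.006 0 0 0" --pt "-1 0.009 0 0 0"

```text
time_s: 12.58
tcp_pos: [0.5649, -0.0006, 0.0655]
tool_rot: [-3.142, -0.0, 1.572]
force: [0.4, -0.3, -2.4]
opening: 0.0185
```

Request:
send_rows --pt "-1 0.003 0 0 0" --pt "-1 0.006 0 0 0"

```text
time_s: 12.82
tcp_pos: [0.5649, 0.0054, 0.0656]
tool_rot: [3.142, 0.0, 1.572]
force: [-0.6, -0.2, -1.2]
opening: 0.0186
```

Request:
send_rows --pt "-1 0.002 0 0 0" --pt "-1 0.004 0 0 0"

```text
time_s: 13.08
tcp_pos: [0.5649, 0.0093, 0.0656]
tool_rot: [-3.142, 0.0, 1.572]
force: [0.4, -0.1, -1.5]
opening: 0.0184
```

Request:
send_rows --pt "-1 0.001 0 0 0" --pt "-1 0.002 0 0 0"

```text
time_s: 13.32
tcp_pos: [0.5649, 0.0112, 0.0656]
tool_rot: [3.142, 0.0, 1.572]
force: [-0.1, -0.0, -0.5]
opening: 0.0184
```

Request:
send_rows --pt "-1 0.001 0 0 0" --pt "-1 0.002 0 0 0"

```text
time_s: 13.58
tcp_pos: [0.5649, 0.0115, 0.0656]
tool_rot: [-3.142, 0.004, 1.572]
force: [-0.6, -20.7, -1.7]
opening: 0.018
```

```bash
python3 -c "
from h import *
s=capture('scene');print(robot.get_obs()['force'])
c=cv2.convertScaleAbs(s[160:215,235:300],alpha=1.4,beta=-40);cv2.imwrite('pics/s10.png',cv2.resize(c,None,fx=10,fy=10,interpolation=cv2.INTER_CUBIC))
for P in ([.565,.0615,.07],[.565,.0255,.07],[.565,.0455,.07]): print((proj('scene',P)-[235,160]+.5)*10)
"
```

```text
[  0.1876 -15.2347  -0.7657]
[396.9742 447.4083]
[322.4001 363.7589]
[363.4507 409.8051]
```

View pics/s10.png

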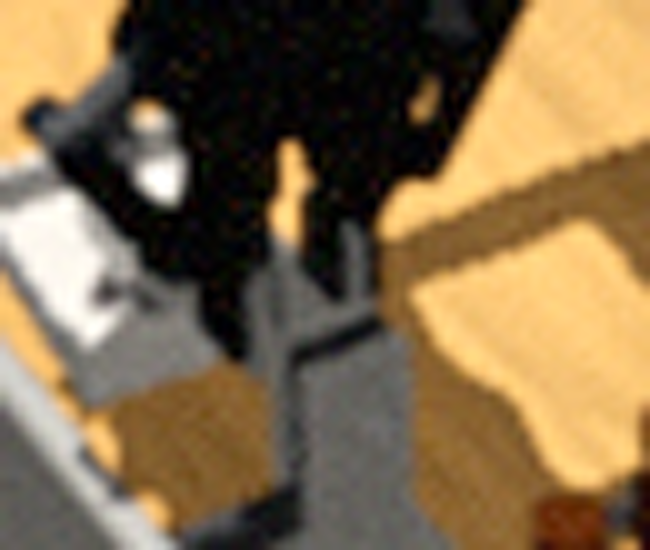

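The pin seated at the predicted 0.0115 with about 20 N of contact. Ease off, open a little, and look.

Request:
send_rows --pt "-1 -0.001 0 0 0" --pt "-0.35 -0.001 0 0 0" --pt "-0.35 -0.001 0 0 0"

```text
time_s: 14.0
tcp_pos: [0.565, 0.0124, 0.0657]
tool_rot: [3.141, -0.0, 1.572]
force: [0.4, -0.1, -0.0]
opening: 0.0276
```

```bash
python3 -c "
from h import *
s=capture('scene');print(robot.get_obs()['opening'])
c=cv2.convertScaleAbs(s[140:210,225:305],alpha=1.4,beta=-20);cv2.imwrite('pics/s11.png',cv2.resize(c,None,fx=8,fy=8,interpolation=cv2.INTER_CUBIC))
"
```

```text
0.02740526737621613
```

View pics/s11.png

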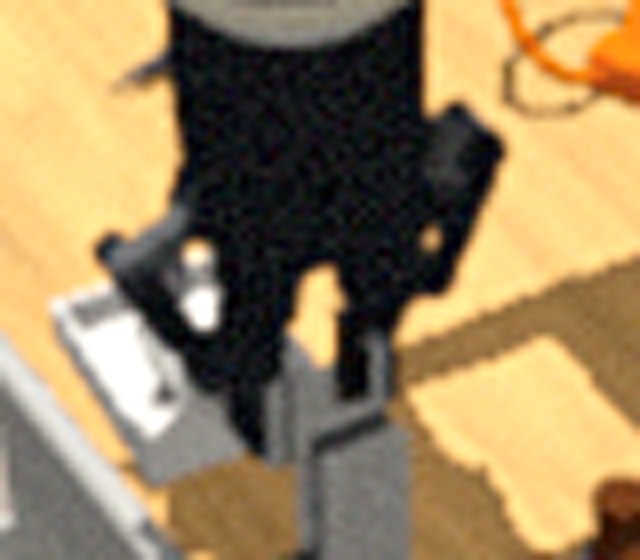

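Request:
send_rows --pt "-0.2 0 0 0 0" --pt "-0.2 0 0 -0.03 0" --pt "-0.2 0 0 -0.09 0" --pt "-0.2 0 0 -0.13 0" --pt "-0.2 0 0 -0.13 0"

```text
time_s: 14.68
tcp_pos: [0.5661, 0.0123, 0.1993]
tool_rot: [3.136, 0.0, 1.572]
force: [-0.8, -0.6, -1.1]
opening: 0.0344
```

```bash
python3 -c "
from h import *
s=capture('scene');print(robot.get_obs()['opening'],robot.get_obs()['tcp_pos'])
c=cv2.convertScaleAbs(s[120:220,215:325],alpha=1.4,beta=-20);cv2.imwrite('pics/s12.png',cv2.resize(c,None,fx=6,fy=6,interpolation=cv2.INTER_CUBIC))
"
```

```text
0.03434661104428055 [0.5653 0.0123 0.1967]
```

View pics/s12.png

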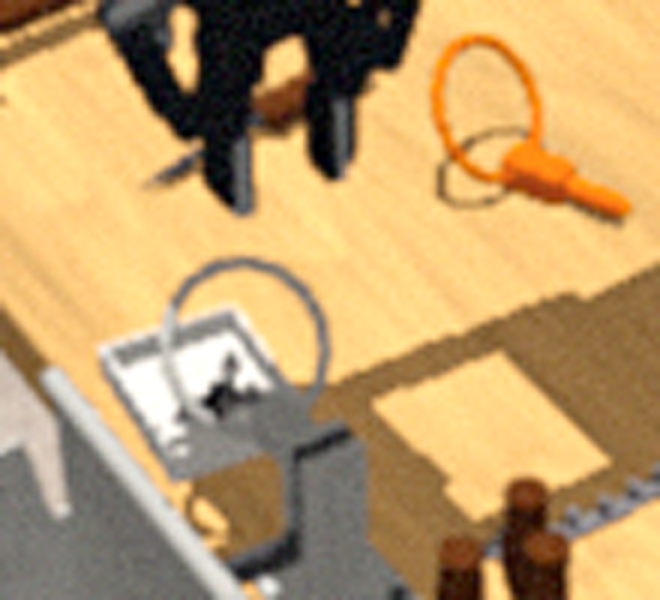

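```bash
python3 -c "
from h import *
for P in ([.565,-.045,.128],[.565,-.045,.131],[.565,-.0125,.08]): print((proj('scene',P)-[215,120]+.5)*6)
go(.565,-.10,.2,0.0)
"
```

```text
[223.7163 261.0694]
[223.33   255.4398]
[267.1692 389.9298]
t 14.72 d [-0.1123 -0.0004 -0.0033] spin 1.572
```

Request:
send_rows --pt "-1 -0.06 -0.003 0 0" --pt "-1 -0.105 -0.003 0 0" --pt "-1 -0.105 -0.003 0 0" --pt "-1 -0.105 -0.003 0.05 0" --pt "-1 -0.105 -0.003 0.088 0" --pt "-1 -0.105 -0.003 0.088 0"

```text
time_s: 15.48
tcp_pos: [0.5602, -0.0917, 0.1039]
tool_rot: [-3.136, -0.001, 1.572]
force: [-0.3, -1.0, 0.7]
opening: 0.0002
```

```bash
python3 -c "
from h import *
o=robot.get_obs();print(o['opening'],o['tcp_pos'],o['force'])
s=capture('scene')
c=cv2.convertScaleAbs(s[120:220,215:325],alpha=1.4,beta=-20);cv2.imwrite('pics/s13.png',cv2.resize(c,None,fx=6,fy=6,interpolation=cv2.INTER_CUBIC))
"
```

```text
0.00023183943657179829 [ 0.5602 -0.0917  0.1039] [-0.2758 -0.9603  0.698 ]
```

View pics/s13.png

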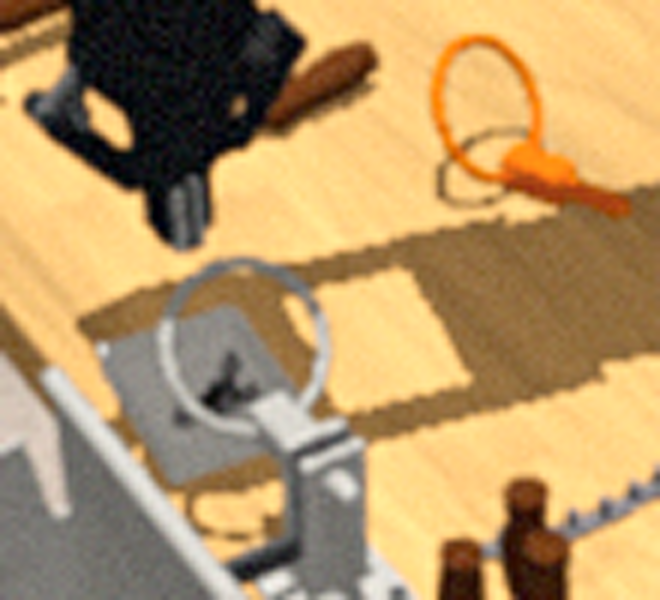

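The ring is open and upright at (245,345), the pin tip shows out of the near cheek at (342,485), and the shut fingers are behind the ring. Push it over.

Request:
send_rows --pt "-1 0.02 0 0 0" --pt "-1 0.035 0 0 0" --pt "-1 0.05 0 0 0" --pt "-1 0.065 0 0 0" --pt "-1 0.08 0 0 0" --pt "-1 0.095 0 0 0"

```text
time_s: 16.27
tcp_pos: [0.5618, 0.0033, 0.1074]
tool_rot: [-3.141, -0.0, 1.572]
force: [0.1, 0.2, -0.2]
opening: 0.0001
```

```bash
python3 -c "
from h import *
o=robot.get_obs();print(o['opening'],o['tcp_pos'],o['force'])
s=capture('scene')
c=cv2.convertScaleAbs(s[120:220,215:325],alpha=1.4,beta=-20);cv2.imwrite('pics/s14.png',cv2.resize(c,None,fx=6,fy=6,interpolation=cv2.INTER_CUBIC))
"
```

```text
5.413874373510494e-05 [0.5618 0.0033 0.1074] [ 0.1179  0.1533 -0.229 ]
```

View pics/s14.png

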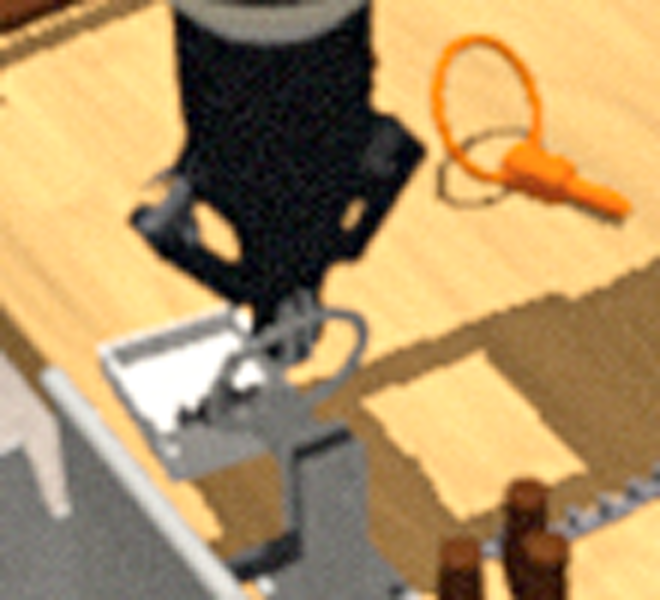

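Ring is tilting forward ahead of the fingers. Continue.

Request:
send_rows --pt "-1 0.012 0 0 0" --pt "-1 0.024 0 0 0" --pt "-1 0.034 0 0 0" --pt "-1 0.034 0 0 0"

```text
time_s: 16.82
tcp_pos: [0.5619, 0.0368, 0.1076]
tool_rot: [-3.142, -0.0, 1.573]
force: [0.8, -0.3, 0.0]
opening: 0.0002
```

```bash
python3 -c "
from h import *
o=robot.get_obs();print(o['opening'],o['tcp_pos'],o['force'])
s=capture('scene')
c=cv2.convertScaleAbs(s[120:220,215:325],alpha=1.4,beta=-20);cv2.imwrite('pics/s15.png',cv2.resize(c,None,fx=6,fy=6,interpolation=cv2.INTER_CUBIC))
"
```

```text
0.00016754220487024118 [0.5619 0.0368 0.1076] [ 0.817  -0.331   0.0414]
```

View pics/s15.png

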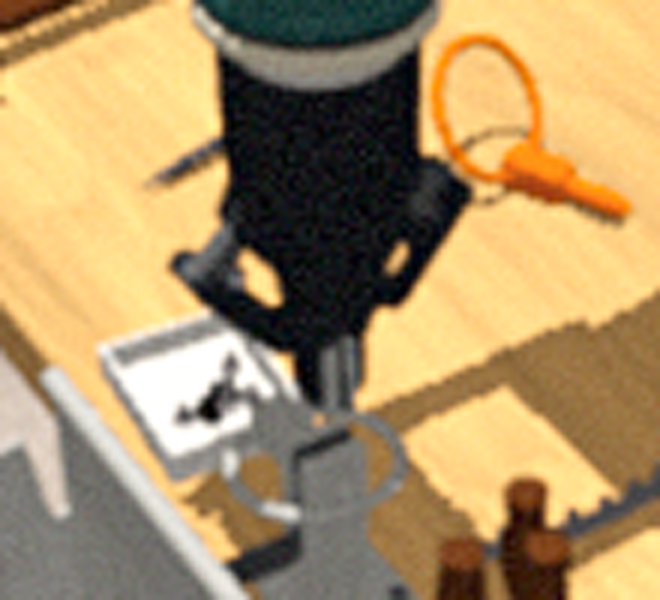

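The ring has snapped down round the bracket. Withdraw straight up and check.

Request:
send_rows --pt "-1 0 0 -0.05 0" --pt "-1 0 0 -0.1 0" --pt "-1 0 0 -0.12 0" --pt "-1 -0.06 -0.06 -0.12 0" --pt "-1 -0.12 -0.12 -0.12 0" --pt "-1 -0.18 -0.15 -0.12 0" --pt "-1 -0.24 -0.15 -0.12 0" --pt "-1 -0.3 -0.15 -0.12 0" --pt "-1 -0.3 -0.15 -0.12 0"

```text
time_s: 18.0
tcp_pos: [0.411, -0.2665, 0.227]
tool_rot: [-3.141, -0.0, 1.569]
force: [1.2, 0.3, 0.1]
opening: -0.0
```

```bash
python3 -c "
from h import *
o=robot.get_obs();print(o['time_s'],o['tcp_pos'],o['force'])
s=np.mean([capture('scene') for _ in range(3)],0).astype(np.uint8);cv2.imwrite('pics/s16f.png',s)
t=capture('top');cv2.imwrite('pics/t16f.png',t)
c=cv2.convertScaleAbs(s[170:230,230:310],alpha=1.4,beta=-20);cv2.imwrite('pics/s16.png',cv2.resize(c,None,fx=10,fy=10,interpolation=cv2.INTER_CUBIC))
c=cv2.convertScaleAbs(t[120:195,215:315],alpha=1.6,beta=0);cv2.imwrite('pics/t16.png',cv2.resize(c,None,fx=8,fy=8,interpolation=cv2.INTER_CUBIC))
for n,P in dict(tip=[.564,.0615,.07],far=[.564,.0665,.07],hinge=[.564,-.0045,.07]).items(): print(n,(proj('scene',P)-[230,170]+.5)*10,(proj('top',P)-[215,120]+.5)*8)
"
```

```text
18.0 [ 0.411  -0.2665  0.227 ] [1.1819 0.2756 0.125 ]
tip [450.4226 345.8997] [223.2029 348.6434]
far [461.0323 357.785 ] [203.7391 348.3077]
hinge [315.9062 195.2106] [480.1062 353.0746]
```

View pics/s16.png

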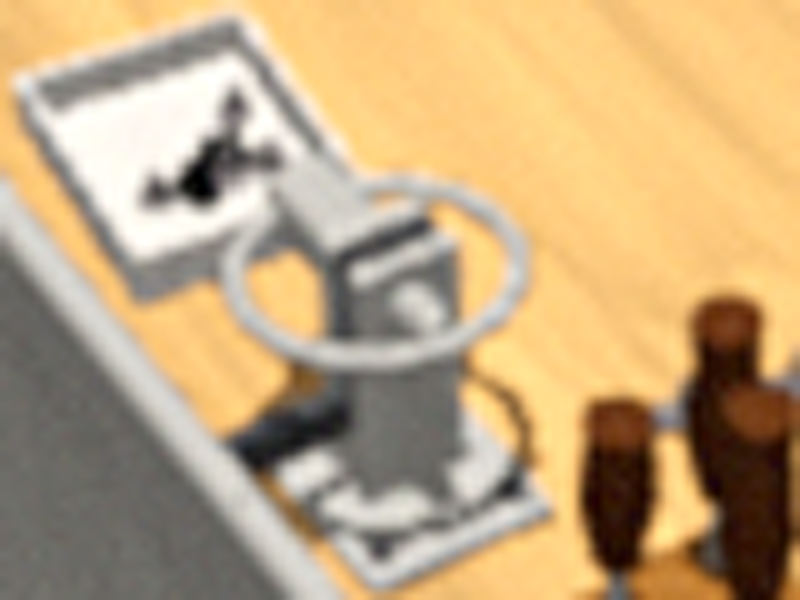

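View pics/t16.png

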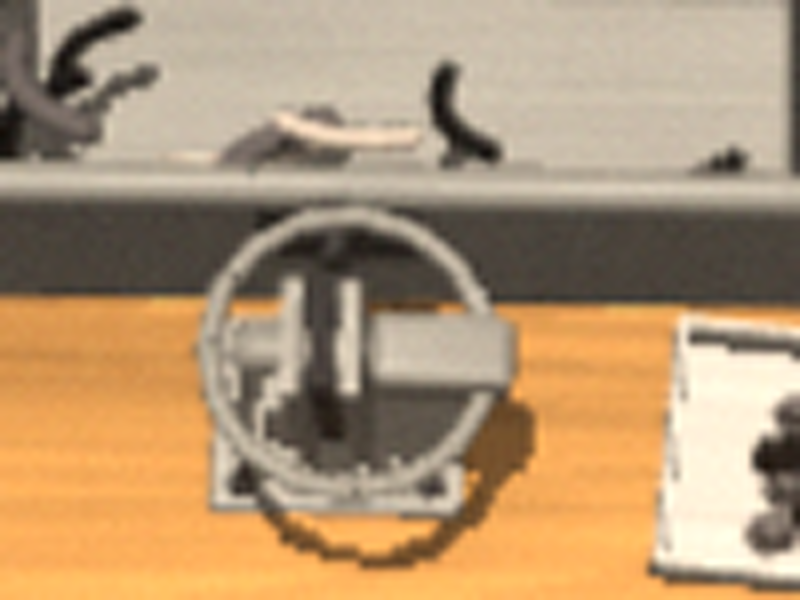

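The ring lies flat round the pin's end and the tip stands inside it (top crop (235,345)). There is still a gap of about 2 mm between the head at (370,350) and the cheek at (362,340). That is within tolerance, but the head should touch, so I'll nudge its rear with the shut fingers.

```bash
python3 -c "
from h import *
print(onz('top',215+514/8-.5,120+352/8-.5,.08),onz('top',215+370/8-.5,120+345/8-.5,.08),onz('top',215+362/8-.5,120+340/8-.5,.085),onz('top',215+337/8-.5,120+340/8-.5,.085))
go(.564,-.06,.2,1.571)"
```

```text
[ 0.5617 -0.0133  0.08  ] [0.5629 0.0233 0.08  ] [0.5628 0.0251 0.085 ] [0.5627 0.0314 0.085 ]
t 18.2 d [0.2045 0.1521 0.0268] spin -0.001
```

Request:
send_rows --pt "-1 0.204 0.152 0.027 0" --pt "-1 0.204 0.152 0.027 0" --pt "-1 0.204 0.152 0.027 0" --pt "-1 0.204 0.152 0.027 0" --pt "-1 0.204 0.152 0.027 0" --pt "-1 0.204 0.152 0.027 0" --pt "-1 0.204 0.152 0.08 0" --pt "-1 0.204 0.152 0.13 0" --pt "-1 0.204 0.152 0.158 0" --pt "-1 0.204 0.152 0.158 0"

```text
time_s: 19.45
tcp_pos: [0.5624, -0.0606, 0.0681]
tool_rot: [-3.139, -0.0, 1.571]
force: [0.3, -0.9, 1.0]
opening: 0.0001
```

```bash
python3 -c "
from h import *
go(.564,-.028,.068,1.571);print(robot.get_obs()['tcp_pos'])"
```

```text
t 19.45 d [0.0326 0.0016 0.0001] spin -0.0
[ 0.5624 -0.0606  0.0681]
```

Request:
send_rows --pt "-1 0.015 0.001 0 0" --pt "-1 0.026 0.001 0 0" --pt "-1 0.032 0.001 0 0"

```text
time_s: 19.82
tcp_pos: [0.5653, -0.0268, 0.0706]
tool_rot: [3.14, 0.0, 1.573]
force: [-0.2, -0.3, 1.2]
opening: 0.0001
```

Request:
send_rows --pt "-1 0.001 0 0 0" --pt "-1 0.002 0 0 0" --pt "-1 0.003 0 0 0"

```text
time_s: 20.2
tcp_pos: [0.5649, -0.0249, 0.0696]
tool_rot: [-3.142, 0.0, 1.572]
force: [0.5, -0.6, -0.4]
opening: -0.0002
```

Request:
send_rows --pt "-1 0.001 0 0 0" --pt "-1 0.001 0 0 0"

```text
time_s: 20.45
tcp_pos: [0.565, -0.0244, 0.0698]
tool_rot: [3.141, 0.001, 1.572]
force: [-0.2, -5.3, 1.2]
opening: -0.0
```

Request:
send_rows --pt "-1 0.001 0 0 0" --pt "-1 0.001 0 0 0"

```text
time_s: 20.7
tcp_pos: [0.5652, -0.0241, 0.0701]
tool_rot: [3.141, 0.002, 1.571]
force: [-0.1, -10.8, 3.5]
opening: 0.0
```

The force rises with almost no travel, so the head is against the cheek. Back away.

Request:
send_rows --pt "-1 -0.02 0 0 0" --pt "-1 -0.04 0 0 0" --pt "-1 -0.04 0 -0.06 0" --pt "-1 -0.04 0 -0.12 0" --pt "-1 -0.04 0 -0.15 0" --pt "-1 -0.1 -0.06 -0.15 0" --pt "-1 -0.15 -0.1 -0.15 0" --pt "-1 -0.2 -0.15 -0.15 0" --pt "-1 -0.25 -0.15 -0.15 0" --pt "-1 -0.25 -0.15 -0.15 0"

```text
time_s: 21.95
tcp_pos: [0.4133, -0.2764, 0.2196]
tool_rot: [3.142, 0.0, 1.568]
force: [0.5, 0.5, -0.2]
opening: 0.0
```

```bash
python3 -c "
from h import *
o=robot.get_obs();print(o['time_s'],o['tcp_pos'],o['force'])
s=capture('scene');cv2.imwrite('pics/s17f.png',s)
t=capture('top');cv2.imwrite('pics/t17f.png',t)
c=cv2.convertScaleAbs(s[170:230,230:310],alpha=1.4,beta=-20);a=cv2.resize(c,None,fx=5,fy=5,interpolation=cv2.INTER_CUBIC)
c=cv2.convertScaleAbs(t[130:190,230:310],alpha=1.6,beta=0);b=cv2.resize(c,None,fx=5,fy=5,interpolation=cv2.INTER_CUBIC)
cv2.imwrite('pics/c17.png',np.hstack([a,b]))
"
```

```text
21.95 [ 0.4133 -0.2764  0.2196] [ 0.5149  0.481  -0.1677]
```

View pics/c17.png

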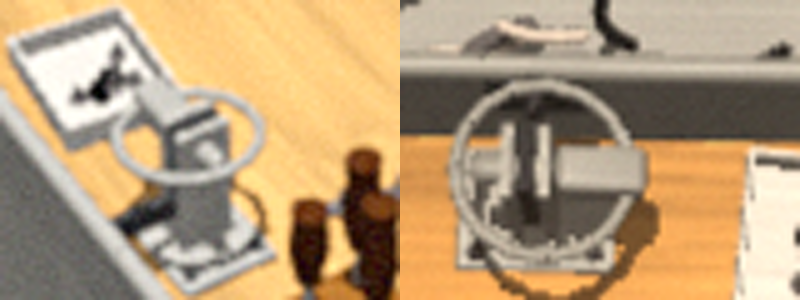

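View pics/t17f.png

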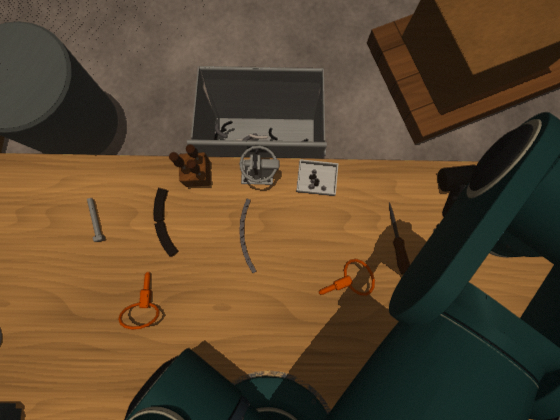

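The ring lies round the tip and the bystanders look unmoved. One more check: the ring's closing angle, by overlaying the ring model.

```bash
python3 -c "
from h import *
ims={n:cv2.resize(cv2.convertScaleAbs(cv2.imread(f'pics/{n[0]}17f.png')[y:y+60,x:x+60],alpha=1.4),None,fx=13 if 0 else 10,fy=10,interpolation=cv2.INTER_CUBIC) for n,x,y in(('scene',235,165),('top',235,130))}
off={'scene':(235,165),'top':(235,130)}
H=np.array([.564,-.0045,.07])
for a,col in((2.18,(0,0,255)),(1.98,(255,0,0))):
  b=a-.61; d=np.array([0,np.sin(b),np.cos(b)])
  th=np.linspace(0,2*np.pi,80)
  P=[H+d*(.0345+.0365*np.cos(t))+np.array([.0365*np.sin(t),0,0]) for t in th]
  for n in ims:
    q=np.array([(proj(n,p)-off[n]+.5)*10 for p in P]).astype(int)
    cv2.polylines(ims[n],[q],True,col,1)
cv2.imwrite('pics/ov.png',cv2.resize(np.hstack([ims['scene'],ims['top']]),(800,400)))
"
```

```text
(no output)
```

View pics/ov.png

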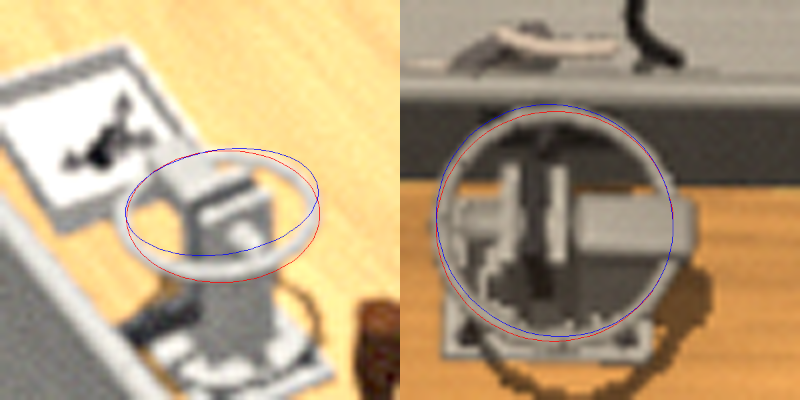

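```bash
python3 -c "
from h import *
for n,x,y in(('scene',240,178),('top',240,132)):
  c=cv2.imread(f'pics/{n[0]}17f.png')[y:y+40,x:x+50];cv2.imwrite(f'pics/z_{n}.png',cv2.resize(cv2.convertScaleAbs(c,alpha=1.4),None,fx=15,fy=15,interpolation=cv2.INTER_CUBIC))
"
```

```text
(no output)
```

View pics/z_scene.png

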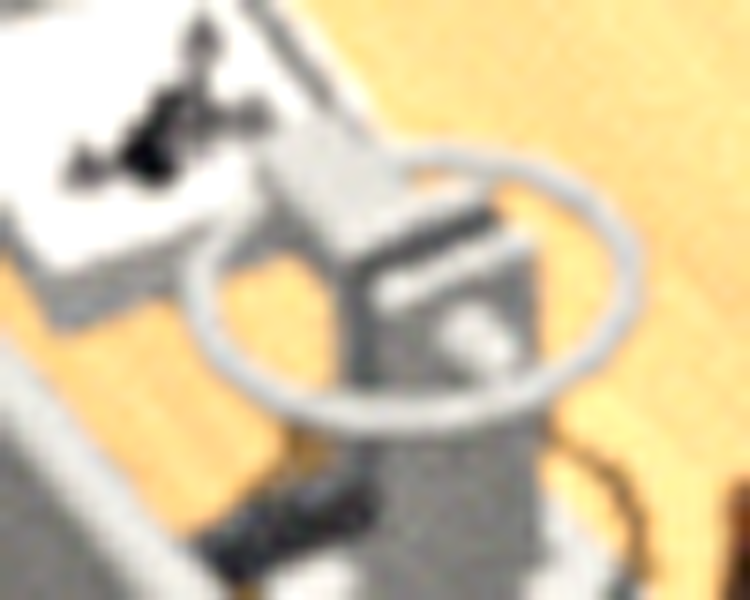

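View pics/z_top.png

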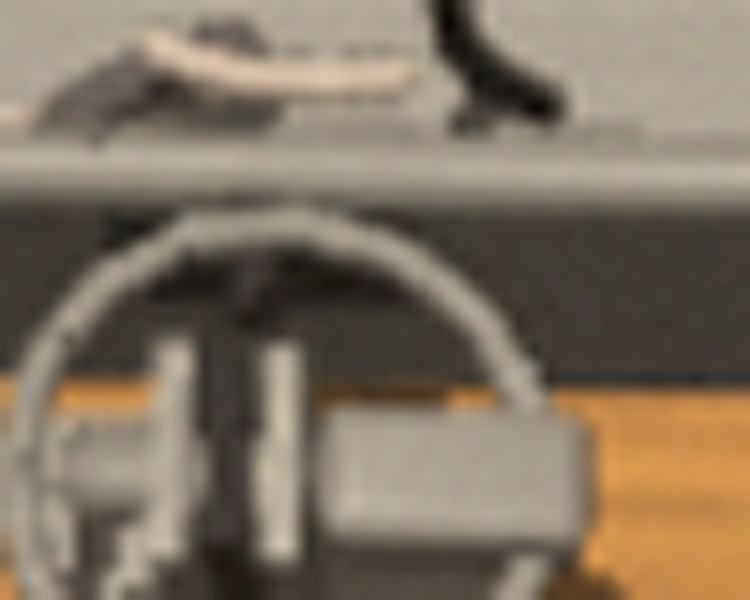

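```bash
python3 -c "
from h import *
a=cv2.imread('pics/t16f.png').astype(int).sum(2);b=cv2.imread('pics/t17f.png').astype(int).sum(2)
for r in (161,163,165): print(r);print(a[r,238:284]);print(b[r,238:284])
for c in(175,282,228): print(onz('top',240+c/15-.5,132+400/15-.5,.085))
for c in(320,585): print(onz('top',240+c/15-.5,132+470/15-.5,.08))
print(onz('top',240+62/15-.5,132+470/15-.5,.07))
# fit ring: scene pts & top pts
S=[(190,290),(225,360),(290,402),(370,417),(450,413),(530,392),(600,335),(630,275),(600,210),(540,175),(480,160),(410,160)]
Tt=[(25,465),(40,380),(100,285),(190,232),(270,220),(360,235),(440,280),(500,350),(530,395)]
S=np.array(S)/15-.5+[240,178];Tt=np.array(Tt)/15-.5+[240,132]
th=np.linspace(0,2*np.pi,400)
from scipy.optimize import least_squares
def ringp(p):
  a,roll,hx,hy,hz=p;b=a-.61;u=np.array([np.cos(roll),0,-np.sin(roll)]);z=np.array([np.sin(roll),0,np.cos(roll)])
  d=np.array([0,np.sin(b),0])+z*np.cos(b);H=np.array([hx,hy,hz])
  return H+np.outer(.0345+.0365*np.cos(th),d)+np.outer(.0365*np.sin(th),u)
from scipy.spatial import cKDTree
def res(p):
  P=ringp(p);r=[]
  for n,Q in(('scene',S),('top',Tt)):
    pr=np.array([proj(n,x) for x in P[::4]]); 
    r+=list(cKDTree(pr).query(Q)[0])
  return np.array(r+[(p[2]-.564)/.002,(p[3]+.0045)/.003,(p[4]-.07)/.002])
for a0 in(2.18,2.0):
  s=least_squares(res,[a0,0,.564,-.0045,.07],diff_step=1e-3,x_scale=[.05,.05,.001,.001,.001]);print(s.x,s.cost)
"
```

```text
161
[280 290 316 323 276 327 277 278 301 301 297 303 343 350 286 207 134 133
 155 290 370 347 190 232 315 353 348 344 345 344 340 346 336 334 333 339
 330 332 326 322 282 256 302 300 296 297]
[281 286 313 325 272 324 275 268 292 295 294 297 342 356 282 199 128 127
 151 287 368 343 192 243 316 350 347 346 346 346 339 343 339 341 331 333
 335 328 325 320 265 242 308 301 298 295]
163
[273 248 314 294 277 323 293 305 336 351 353 356 365 352 299 271 136 133
 187 366 378 344 220 271 320 368 360 353 355 352 351 347 338 337 342 338
 341 337 340 328 277 248 325 322 322 319]
[269 252 304 284 268 324 297 312 329 350 349 350 366 349 294 264 131 124
 180 364 377 340 220 266 322 367 353 352 352 345 353 346 344 343 345 339
 336 337 333 325 271 247 327 325 324 322]
165
[277 275 306 333 277 319 264 228 232 237 236 261 341 355 288 188 132 124
 163 329 375 341 158 251 338 388 375 377 365 362 364 357 358 347 350 350
 340 344 341 333 274 229 281 281 291 285]
[272 273 308 333 284 323 268 228 234 237 239 265 343 358 287 187 133 124
 161 329 375 343 167 261 340 386 372 366 367 362 358 358 349 352 350 346
 3
[... 1470 characters left out ...]
l - f0 for f_eval in f_evals]
                                    ^^^^^^^
    f = np.atleast_1d(self.fun(x, *self.args, **self.kwargs))
                      ~~~~~~~~^^^^^^^^^^^^^^^^^^^^^^^^^^^^^^
    return np.atleast_1d(self.fun(x))
                         ~~~~~~~~^^^
    return self.f(x, *self.args, **self.kwargs)
           ~~~~~~^^^^^^^^^^^^^^^^^^^^^^^^^^^^^^
  File "<string>", line 22, in res
    pr=np.array([proj(n,x) for x in P[::4]]);
                 ~~~~^^^^^
  File "h.py", line 10, in proj
    p=camera_params(n);T=p['pose'];c=T[:3,:3].T@(np.asarray(P)-T[:3,3]);F=f(p);return np.array([p['cx']-F*c[0]/c[2],p['cy']+F*c[1]/c[2]])
ValueError: time passes only in moves, steps and waits
```

```bash
python3 -c "
import h
from h import *
C={n:camera_params(n) for n in('scene','top')}
h.camera_params=lambda n:C[n]
S=[(190,290),(225,360),(290,402),(370,417),(450,413),(530,392),(600,335),(630,275),(600,210),(540,175),(480,160),(410,160)]
Tt=[(25,465),(40,380),(100,285),(190,232),(270,220),(360,235),(440,280),(500,350),(530,395)]
S=np.array(S)/15-.5+[240,178];Tt=np.array(Tt)/15-.5+[240,132]
th=np.linspace(0,2*np.pi,360)
from scipy.optimize import least_squares
from scipy.spatial import cKDTree
def res(p,A=None):
  a,roll,hx,hy,hz=p;b=a-.61;u=np.array([np.cos(roll),0,-np.sin(roll)]);z=np.array([np.sin(roll),0,np.cos(roll)])
  d=np.array([0,np.sin(b),0])+z*np.cos(b)
  P=np.array([hx,hy,hz])+np.outer(.0345+.0365*np.cos(th),d)+np.outer(.0365*np.sin(th),u);r=[]
  for n,Q in(('scene',S),('top',Tt)):
    r+=list(cKDTree(np.array([h.proj(n,x) for x in P])).query(Q)[0]*2)
  return np.array(r+[(p[2]-.564)/.002,(p[3]+.0045)/.003,(p[4]-.07)/.002])
for a in(1.9,2.0,2.06,2.1,2.14,2.18,2.25):
  s=least_squares(lambda q:res([a,*q]),[0,.564,-.0045,.07],diff_step=1e-3,x_scale=[.05,.001,.001,.001]);print(a,s.x,round(s.cost,2))
"
```

```text
1.9 [ 0.066   0.5643 -0.005   0.0601] 38.6
2.0 [ 0.0247  0.5645 -0.0057  0.0636] 11.48
2.06 [-0.0039  0.5644 -0.006   0.0659] 8.86
2.1 [-0.0257  0.5644 -0.0061  0.0673] 11.47
2.14 [-0.0481  0.5643 -0.0062  0.0686] 16.52
2.18 [-0.0703  0.5642 -0.0063  0.0699] 23.96
2.25 [-0.1133  0.5639 -0.0061  0.0724] 40.89
```

The silhouette fit is ambiguous: the ring angle comes out between 2.06 and 2.18 depending on the calibration bias. I'll measure it by touch, pressing the far side down lightly with the shut fingers. If it is closed, contact should come at TCP z of about 0.073.

```bash
python3 -c "
from h import *
go(.564,.070,.22,1.571)"
```

```text
t 22.05 d [ 0.3449  0.149  -0.0006] spin -0.002
```

Request:
send_rows --pt "-1 0.346 0.15 0 0" --pt "-1 0.346 0.15 0 0" --pt "-1 0.346 0.15 0 0" --pt "-1 0.346 0.15 0 0" --pt "-1 0.346 0.15 0 0" --pt "-1 0.346 0.15 0 0" --pt "-1 0.346 0.15 0 0" --pt "-1 0.346 0.15 0.05 0" --pt "-1 0.346 0.15 0.1 0" --pt "-1 0.346 0.15 0.12 0"

```text
time_s: 23.3
tcp_pos: [0.5634, 0.0734, 0.0969]
tool_rot: [-3.138, 0.0, 1.572]
force: [-0.3, -0.4, 0.3]
opening: 0.0001
```

Request:
send_rows --pt "-1 0 0 0.008 0" --pt "-1 0 0 0.012 0" --pt "-1 0 0 0.012 0"

```text
time_s: 23.68
tcp_pos: [0.5654, 0.0732, 0.0888]
tool_rot: [3.14, -0.0, 1.572]
force: [0.3, -0.1, -0.1]
opening: -0.0001
```

Request:
send_rows --pt "-1 -0.003 0 0.004 0" --pt "-1 -0.003 0 0.008 0" --pt "-1 -0.003 0 0.008 0"

```text
time_s: 24.05
tcp_pos: [0.5647, 0.0701, 0.0792]
tool_rot: [-3.141, 0.0, 1.572]
force: [0.2, -0.4, -0.7]
opening: -0.0001
```

Request:
send_rows --pt "-1 0 0 0.002 0" --pt "-1 0 0 0.004 0" --pt "-1 0 0 0.004 0"

```text
time_s: 24.42
tcp_pos: [0.5648, 0.0703, 0.0754]
tool_rot: [-3.141, -0.0, 1.572]
force: [-0.1, 0.5, 0.3]
opening: -0.0002
```

Request:
send_rows --pt "-1 0 0 0.001 0" --pt "-1 0 0 0.002 0" --pt "-1 0 0 0.002 0"

```text
time_s: 24.8
tcp_pos: [0.5648, 0.0702, 0.0735]
tool_rot: [-3.141, 0.0, 1.572]
force: [0.5, 0.8, -0.1]
opening: 0.0005
```

Request:
send_rows --pt "-1 0 0 0.001 0" --pt "-1 0 0 0.001 0"

```text
time_s: 25.05
tcp_pos: [0.5648, 0.0702, 0.0725]
tool_rot: [-3.142, 0.0, 1.572]
force: [0.2, 0.8, 1.4]
opening: -0.0
```

Contact only begins at z of about 0.0725, which is the fully closed height. Withdraw and do a last check.

Request:
send_rows --pt "-1 0 0 -0.05 0" --pt "-1 0 0 -0.1 0" --pt "-1 0 0 -0.14 0" --pt "-1 -0.06 -0.06 -0.14 0" --pt "-1 -0.12 -0.12 -0.14 0" --pt "-1 -0.18 -0.15 -0.14 0" --pt "-1 -0.24 -0.15 -0.14 0" --pt "-1 -0.3 -0.15 -0.14 0" --pt "-1 -0.35 -0.15 -0.14 0" --pt "-1 -0.35 -0.15 -0.14 0"

```text
time_s: 26.3
tcp_pos: [0.4143, -0.2828, 0.2124]
tool_rot: [-3.141, 0.0, 1.569]
force: [1.1, 0.3, 0.0]
opening: -0.0001
```

```bash
python3 -c "
from h import *
o=robot.get_obs();print(o['time_s'],o['tcp_pos'],o['force'])
s=capture('scene');t=capture('top')
a=cv2.resize(cv2.convertScaleAbs(s[165:225,235:315],alpha=1.4),None,fx=5,fy=5,interpolation=cv2.INTER_CUBIC)
b=cv2.resize(cv2.convertScaleAbs(t[130:190,230:310],alpha=1.6),None,fx=5,fy=5,interpolation=cv2.INTER_CUBIC)
cv2.imwrite('pics/c18.png',np.hstack([a,b]));cv2.imwrite('pics/s18f.png',s)
"
```

```text
26.3 [ 0.4143 -0.2828  0.2124] [1.0793 0.2866 0.0419]
```

View pics/c18.png

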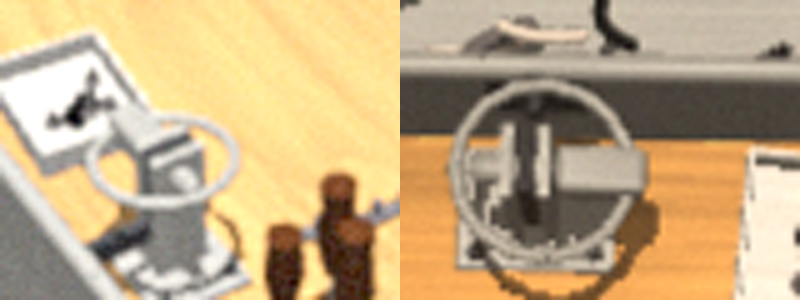

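View pics/s18f.png

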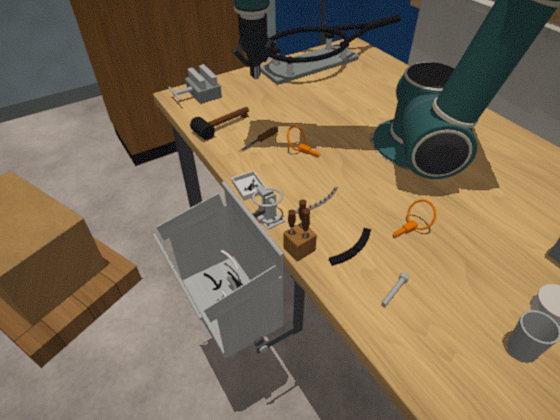

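The pin is through at scene (268,205) with its ring closed around it. The bin is home, the bystanders sit where they were, and the arm is clear. Handing in.

```bash
python3 -c "
from bench import close_job
print(close_job())"
```

```text
the job is handed in; nothing more can be done
None
```

I handed the job in at about 26 s of the 67 s allowed, with all three steps done. No verdict was reported.

**What I did**
1. I hooked the bin's rim from inside and pulled it onto its stop.
2. I turned the grey ringed pin end for end and pushed it through cheeks and tongue from the tray side.
3. I flipped the ring over with the shut fingers, then backed away clear of everything.

**What the last checks showed**
- **Bin:** the rim measured x = 0.6205 m against about 0.619 m expected, within the calibration. The wrist force briefly reached 54 N when the fingers met the stop, against the 120 N limit.
- **Pin:** it seated where predicted. A second push of about 11 N on the head moved it no further.
- **Ring:** touching its far side from above met it only at z of about 0.0725 m, which is the fully closed height.
- **Bystanders:** they look unmoved in the final pictures.

**Checks that disagreed**
- The top view still shows 1–2 mm between head and cheek. I put that down to rounded edges and pixel error, and it is inside the 6 mm tolerance.
- The ring angle fitted from the pictures came out nearer 2.06 than 2.18 rad. I trusted the touch measurement over it.

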